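# Find the full tin of wig pins

### The arm

A 6-joint arm with a two-finger parallel gripper is mounted at the origin on the work surface. World frame = base frame: x ahead of the robot, y to its left, z up, the work surface at z = 0. Lengths are in m, angles in rad, forces in N, time in s.
With the tool pointing down it reaches from about 0.375 to 0.9 m from the base axis. Payload 3.1 kg.
Tool frame: the origin (TCP) lies at the very end of the fingers, on their centre line; the grasp point (between the pads) lies 19 mm behind it (r.tcp_to_grasp is the distance from the TCP to the grasp point, in m); z points along the fingers, x is the direction in which the jaws open and shut, and the axes are right-handed (so a half turn about z gives the same grasp; the last joint's range is limited). The gripper opens to 85 mm and grips with 20 to 120 N. Pads are 22 mm wide; open, the fingers measure 114 mm over their backs; the gripper's body (76 mm by 85 mm) begins 54 mm behind the grasp point. The pads swing forward as they close: fully open they stand 13 mm farther back than shut.
Start: joints at [-1.349, 0.527, 1.433, -0, 1.181, -0.178], TCP at [0.244, -0.575, 0.231] pointing down, gripper open.
Joint ranges: [-3.08, 3.08], [-0.75, 2.2], [0.22, 2.44], [-1.43, 4.57], [0, 2.65], [-2.85, 2.85]. Speed limits (rad/s): [2.79, 2.79, 3.14, 3.14, 3.14, 3.14].

### API

Orientations are given as a unit quaternion [x, y, z, w].
In Python, from bench import r, optics, models gives the robot as it stands.
- The arm moves only by the tool arm_command, never from a script. Its argument "plan" is a list of rows, each a list of 5 numbers: the gripper command: -1 is fully open, 1 is shut, values between are in proportion, then the shift along the tool's x, y, z in cm, then the turn about the tool's z in rad. A call has 1 to 8 rows; each row shifts and turns the commanded pose from where the row before left it, along the tool's axes as they then stand; what a row does not reach is not made up. A row lasts 1/10 s, in which the tool goes at most 50 mm and 8.59 degrees, less where a joint would pass 70% of its speed; a pose out of reach is approached as far as the arm can. A call is refused whole if a number of a shift passes 5 or a number of a turn 0.15, either way. A call with a gripper value outside its range is refused whole. The fingers move at their own pace and stop on an object; "newtons" is the grip in N (left out, the last holds). Time passes only in rows, so rows that do not move let the fingers close. It gives the time, the measured TCP pose, the force and the opening at its end, in the units of the state.
- r.observe(): the state, without advancing time (a new reading comes with each control period).
- optics.get_image(name): name is "scene" or "top"; returns a dict with "pixels" (400x640x3 uint8, red, green, blue), "fov_y" (degrees; the focal length in pixels is half the picture's height over the tangent of half this angle, whatever the lens; pixels are square), "cx", "cy" (the principal point, pixels), "extrinsics" (4x4, takes a point from camera to world coordinates). Camera axes: x right, y down, z forward; pixel columns grow to the right and rows downward; lengths in m; the calibration is good to about 2 mm. A picture is of the moment at which its call begins. There is no depth.
- r.job_done(): hands the job in, once; it reports no verdict.
Trained networks look in a picture, given as the dict that the camera call returned (one of the last four; its "shot" number tells which), for a name from the list of things; names that differ only in an ending like _2 or _b are one class to them, and where a whole thing is asked for, a point or a joint stands for the part that bears it (a point fixed in the world has none). Each returns a list of dicts, best first, with "p" (0 to 1); they miss things now and then, are a little off and sometimes report something else, mostly with a low value. They report only what shows in the picture. A call takes as long as a camera call. They do not tell look-alikes from the thing itself.
- models.regions_of(picture, query): "region" (400x640 bool, what is visible of it) and "point" ([column, row] in pixels, amid what is visible of it).
The state is a dict: "t": time; "q": joint angles; "dq": joint speeds; "effort": joint torques, N m; "eef_pos": TCP position; "tool_rot": TCP orientation; "force": force on the tool from outside, world axes, zero at the start; "torque": the same for the moment, N m; "finger_gap": finger opening in m.
Only numpy, scipy, OpenCV 4.12 (cv2) and the standard library are available. Lean on these libraries where they do the work, as an engineer would, in place of code of your own. Each camera call takes 0.05 s, during which the arm holds its last target. There are 200 camera calls.

### The job

One of the three identical closed pin tins on the wig maker's bench is full and the other two are empty. Lift them to find the heavy one and stand it upright in the shallow wooden tray; the two empty tins must end up standing where they were. Set the tins down, do not drop them.

Things in the scene. Friction and masses are not known exactly. Their poses are not given: they have to be found in the camera images.
- tin_left: The left-hand one of three pin tins in a loose row across the bench (left is the robot's left, +y): closed round tin of gold-lacquered tinplate, 52 mm diameter, 65 mm tall, with a nearly flat lid of the same diameter that does not come off; looks exactly like the other two. Any of the three may be the full one: full it weighs 0.44 to 0.57 kg, empty about 0.1 kg. Origin: centre of its underside; z up, along its axis. 
- tin_middle: The middle one of three pin tins in a loose row across the bench (left is the robot's left, +y): closed round tin of gold-lacquered tinplate, 52 mm diameter, 65 mm tall, with a nearly flat lid of the same diameter that does not come off; looks exactly like the other two. Any of the three may be the full one: full it weighs 0.44 to 0.57 kg, empty about 0.1 kg. Origin: centre of its underside; z up, along its axis. 
- tin_right: The right-hand one of three pin tins in a loose row across the bench (left is the robot's left, +y): closed round tin of gold-lacquered tinplate, 52 mm diameter, 65 mm tall, with a nearly flat lid of the same diameter that does not come off; looks exactly like the other two. Any of the three may be the full one: full it weighs 0.44 to 0.57 kg, empty about 0.1 kg. Origin: centre of its underside; z up, along its axis. 
- tray: Shallow square open wooden tray fixed to the bench, to the right (-y) of the tins, 170 x 170 mm outside, 14 mm high, walls and floor 6 mm thick (inside 158 x 158 mm, floor 6 mm above the bench). Origin: centre of its underside; x and y along its sides, z up. Other things on the bench (an open plastic tub, a jar, pliers) lie beyond the tins and are under 100 mm high; a wooden head block 315 mm high stands far to the left, well away from the tins.
There are look-alikes about, which are no part of the job. Of the things like the tray, leave any that is white; of the rest the larger one is meant. What is shaped like the tin_middle but green is not meant.

How it is judged:
At the end, for the whole second after the job is handed in: The full tin stands upright (within 7 degrees), at rest, flat on the tray's floor with its centre within 55 mm of the tray's centre along each side, its weight (over 2.6 N) on the tray; the two empty tins stand upright (within 7 degrees), at rest, each within 30 mm of where it began (((x of tin_left in the frame of tray between -0.055 and 0.055 m and y of tin_left in the frame of tray between -0.055 and 0.055 m and z of tin_left in the frame of tray below 0.012 m and angle between each of tin_left, tin_middle, tin_right's own z axis and vertical below 0.12 rad and linear speed of each of tin_left, tin_middle, tin_right below 0.02 m/s and contact force between tin_left and tray above 2.6 N and distance of each of tin_middle, tin_right from where it was at the start of the episode below 0.03 m) or (x of tin_middle in the frame of tray between -0.055 and 0.055 m and y of tin_middle in the frame of tray between -0.055 and 0.055 m and z of tin_middle in the frame of tray below 0.012 m and angle between each of tin_middle, tin_left, tin_right's own z axis and vertical below 0.12 rad and linear speed of each of tin_middle, tin_left, tin_right below 0.02 m/s and contact force between tin_middle and tray above 2.6 N and distance of each of tin_left, tin_right from where it was at the start of the episode below 0.03 m) or (x of tin_right in the frame of tray between -0.055 and 0.055 m and y of tin_right in the frame of tray between -0.055 and 0.055 m and z of tin_right in the frame of tray below 0.012 m and angle between each of tin_right, tin_left, tin_middle's own z axis and vertical below 0.12 rad and linear speed of each of tin_right, tin_left, tin_middle below 0.02 m/s and contact force between tin_right and tray above 2.6 N and distance of each of tin_left, tin_middle from where it was at the start of the episode below 0.03 m))); the robot touches nothing.
It fails at once if a tin is dropped (in the air, its underside over 40 mm above the bench, no longer touched by the gripper) ((height (world z) of tin_left above 0.04 m and contact force between tin_left and the fingers below 0.02 N and contact force between tin_left and the arm below 0.02 N) or (height (world z) of tin_middle above 0.04 m and contact force between tin_middle and the fingers below 0.02 N and contact force between tin_middle and the arm below 0.02 N) or (height (world z) of tin_right above 0.04 m and contact force between tin_right and the fingers below 0.02 N and contact force between tin_right and the arm below 0.02 N)).
It also fails if it takes over 58 s, if anything falls off the work surface, if the arm or the gripper's body presses on something with over 40 N, if the wrist force passes 120 N, or if a joint passes its speed limit or range.

## Working session

There is one attempt and no reset: what is moved stays moved. The work goes in short steps, Python scripts to look and compute and a tool call to move; the robot and the scene stay as the last step left them, time stands still between calls to the robot, and variables do not carry over. Pictures are saved under pics/ and viewed, about 8 in all and at most 12, crops included, and the job is handed in when it is done.

Besides the shell and the picture viewer there is one more tool, called by a JSON object that holds its "op" and its "data". arm_command: Moves the arm, as the interface text tells. Its arguments: {"type":"object","properties":{"plan":{"type":"array","items":{"type":"array","items":{"type":"number"}}},"newtons":{"type":"number"}},"required":["plan"]}

```bash
mkdir -p pics
cat > h.py <<'E'
import numpy as np, cv2
from bench import r, optics, models
def ray(p,uv):
    f=200/np.tan(np.radians(p["fov_y"])/2); E=np.array(p["extrinsics"])
    d=E[:3,:3]@np.array([(uv[0]-p["cx"])/f,(uv[1]-p["cy"])/f,1]); return E[:3,3],d
def onz(p,uv,z):
    o,d=ray(p,uv); return o+d*(z-o[2])/d[2]
def proj(p,X):
    f=200/np.tan(np.radians(p["fov_y"])/2); E=np.array(p["extrinsics"])
    c=E[:3,:3].T@(np.array(X)-E[:3,3]); return np.array([p["cx"]+f*c[0]/c[2],p["cy"]+f*c[1]/c[2]])
def save(n,im): cv2.imwrite("pics/"+n,im[:,:,::-1])
E
python3 - <<'E'
from h import *
for n in("top","scene"):
    p=optics.get_image(n); save(n+"0.png",p["pixels"])
    print(n,p["fov_y"],np.round(p["extrinsics"],3).tolist(),p["cx"],p["cy"])
    for q in("tin_middle","tray"):
        for m in models.regions_of(p,q):
            ys,xs=np.nonzero(m["region"]); c=(xs.min()+xs.max())/2,(ys.min()+ys.max())/2
            print(q,round(m["p"],2),m["point"],(xs.min(),xs.max(),ys.min(),ys.max()),m["region"].sum(),np.round(onz(p,m["point"],0.065 if q!="tray" else .01),3), p["pixels"][m["region"]].mean(0).round())
s=r.observe();print(s)
E
```

```text
top 49.55469689814055 [[0.004, -0.998, 0.07, 0.351], [-1.0, -0.002, 0.02, -0.163], [-0.02, -0.07, -0.997, 1.35], [0.0, 0.0, 0.0, 1.0]] 316.2275596566408 200.3116076207411
tin_middle 0.89 [227.4, 192.5] (np.int64(217), np.int64(236), np.int64(186), np.int64(203)) 260 [0.464 0.129 0.065] [ 54. 102.  59.]
tray 0.91 [451.9, 170.4] (np.int64(426), np.int64(474), np.int64(146), np.int64(192)) 1903 [ 0.539 -0.555  0.01 ] [114.  75.  45.]
tray 0.91 [335.9, 240.8] (np.int64(308), np.int64(366), np.int64(225), np.int64(257)) 1345 [ 0.321 -0.197  0.01 ] [120. 117. 111.]
tray 0.88 [375.9, 170.4] (np.int64(346), np.int64(404), np.int64(143), np.int64(199)) 2904 [ 0.539 -0.321  0.01 ] [118.  78.  48.]
tray 0.45 [251.7, 169.3] (np.int64(240), np.int64(259), np.int64(158), np.int64(177)) 292 [0.542 0.067 0.01 ] [137. 108.  57.]
scene 51.697347832324475 [[-0.04, 0.709, -0.704, 1.213], [0.999, 0.014, -0.042, -0.122], [-0.02, -0.705, -0.709, 0.842], [0.0, 0.0, 0.0, 1.0]] 317.9349102652082 199.82182548137462
tin_middle 0.92 [415.9, 235.6] (np.int64(401), np.int64(425), np.int64(223), np.int64(254)) 627 
[... 671 characters left out ...]
 ] [102.  73.  51.]
{'t': 0.3, 'q': array([-1.34851349e+00,  5.27851574e-01,  1.43307882e+00,  5.90058575e-06,
        1.18141420e+00, -1.78488786e-01]), 'dq': array([ 2.84538821e-05, -2.02683803e-03, -3.21156785e-03, -1.49960791e-04,
        3.96820528e-04, -1.34282338e-03]), 'effort': array([ 9.11114948e-04, -4.41868579e+01, -1.77983880e+01, -1.40547204e-04,
        5.19499445e-03, -1.53647642e-05]), 'eef_pos': array([ 0.24381039, -0.57521564,  0.23097342]), 'tool_rot': array([ 8.33704587e-01, -5.52210576e-01, -2.69719932e-04, -2.61936720e-04]), 'force': array([0.41689805, 0.03526474, 0.13660073]), 'torque': array([-0.03157872, -0.01155949, -0.03466782]), 'finger_gap': 0.08561757322115403}
```

Run:
```python
import cv2,numpy as np
t=cv2.imread("pics/top0.png"); s=cv2.imread("pics/scene0.png")
a=cv2.resize(t[120:270,190:490],None,fx=2.6,fy=2.6,interpolation=cv2.INTER_CUBIC)[:300*2]
b=cv2.resize(s[150:290,300:480],None,fx=4,fy=4,interpolation=cv2.INTER_CUBIC)
cv2.imwrite("pics/a.png",a); cv2.imwrite("pics/b.png",b)
```

```text
(no output)
```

View pics/a.png

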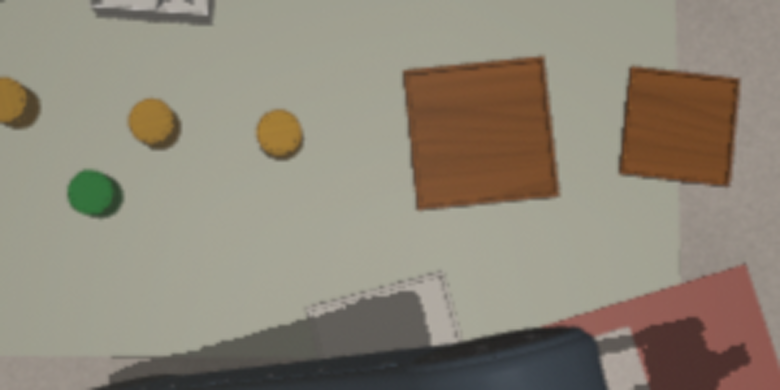

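View pics/scene0.png

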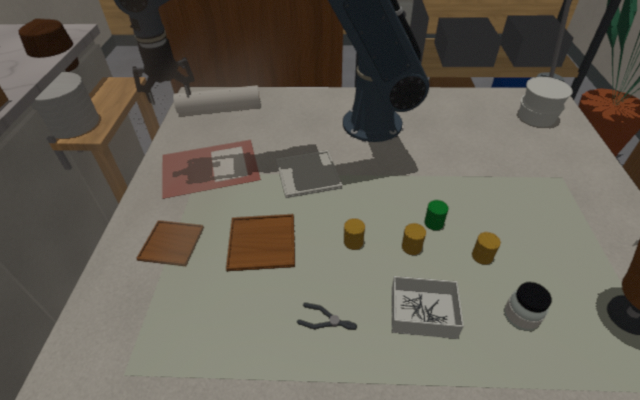

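View pics/b.png

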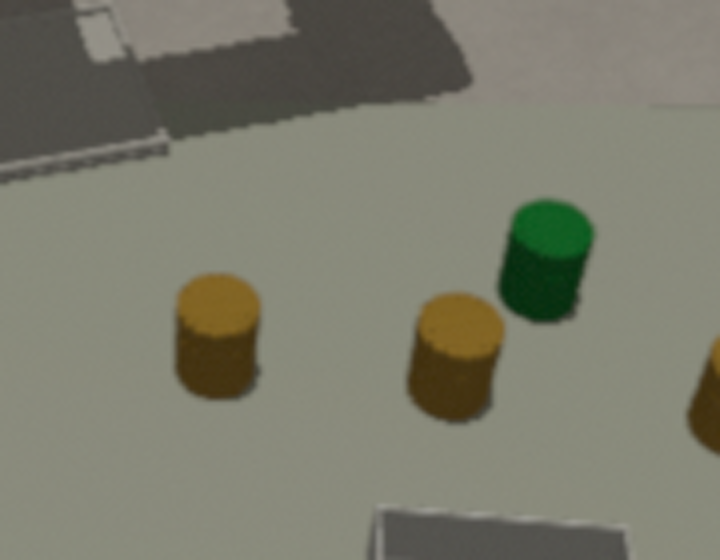

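The pictures show three gold tins, at scene (354,234), (414,238) and (486,248). Possible mix-ups:
- **Tins:** the green tin at (436,214) is a look-alike, so I leave it.
- **Trays:** the larger brown tray at (262,242) is the one meant. The smaller brown tray at (170,243) and the white one at (305,177) are not.

The close crop confirms the gold tins and the green look-alike.

```bash
cat >> h.py <<'E'
from scipy.optimize import least_squares
a=np.linspace(0,2*np.pi,60)
CYL=np.r_[np.c_[.026*np.cos(a),.026*np.sin(a),0*a],np.c_[.026*np.cos(a),.026*np.sin(a),0*a+.065]]
def blobs(p):
    h=cv2.cvtColor(p["pixels"],cv2.COLOR_RGB2HSV)
    m=((h[...,0]>=15)&(h[...,0]<=27)&(h[...,1]>130)&(h[...,2]>40)).astype(np.uint8)
    n,l,s,c=cv2.connectedComponentsWithStats(m); return [(s[i],c[i]) for i in range(1,n) if s[i][4]>120]
def fit(bs):  # [(pic,stats)]
    def e(v):
        o=[]
        for p,s in bs:
            P=np.array([proj(p,X+[v[0],v[1],0]) for X in CYL]); o+=list(P.min(0)-s[:2])+list(P.max(0)-(s[:2]+s[2:4]))
        return o
    x0=onz(bs[0][0],bs[0][1][:2]+bs[0][1][2:4]/2,.04)[:2]; q=least_squares(e,x0); return q.x,np.abs(q.fun).max()
E
python3 - <<'E'
from h import *
p=optics.get_image("top");s=optics.get_image("scene")
for c in (p,s):
    for b in blobs(c): print(b[0],b[1].round(1),[np.round(v,4) for v in fit([(c,b[0])])])
for m in models.regions_of(p,"tray")[:3]+models.regions_of(s,"tray")[:1]:
    im=p if m["region"][170,376] or m["region"][170,452] else s
    cs=cv2.findContours(m["region"].astype(np.uint8),0,2)[0]; k=max(cs,key=cv2.contourArea)
    W=np.array([onz(im,q[0]+0.5,.014)[:2] for q in k],np.float32); print("tray",cv2.minAreaRect(W))
E
```

```text
[367  39 144   5 428] [444.   41.3] [array([ 0.938 , -0.5201]), np.float64(62.3318)]
[183 150  18  17 222] [191.3 158.1] [array([0.5714, 0.247 ]), np.float64(2.6465)]
[240 158  17  17 220] [248.  166.2] [array([0.5467, 0.0718]), np.float64(1.8223)]
[289 163  17  17 225] [296.9 170.9] [array([ 0.5313, -0.079 ]), np.float64(1.3915)]
[ 575  307   58   93 2956] [597.2 358.9] [array([-0.0073, -0.9826]), np.float64(35.3216)]
[430  77  43  10 245] [450.7  80.8] [array([-0.2297,  0.3127]), np.float64(12.8943)]
[625 143  15  43 214] [634.2 165.1] [array([0.2453, 0.75  ]), np.float64(8.531)]
[345 219  20  30 516] [353.9 233.4] [array([ 0.5317, -0.072 ]), np.float64(1.1289)]
[402 224  24  31 559] [413.3 238.6] [array([0.5463, 0.0751]), np.float64(0.8441)]
[473 232  27  32 623] [485.7 247.6] [array([0.569 , 0.2481]), np.float64(1.2043)]
tray ((0.53558349609375, -0.31646955013275146), (0.17826126515865326, 0.1739366054534912), 5.060824394226074)
tray ((0.5436177253723145, -0.5537159442901611), (0.13287688791751862, 0.13176329433918), 83.33683013916016)
tray ((0.540794312953949, -0.1164824441075325), (0.09602969884872437, 0.1473889946937561), 9.682479858398438)
tray ((0.5441028475761414, -0.3120936453342438), (0.1787797212600708, 0.17014284431934357), 5.743256568908691)
```

{"op": "arm_command", "data": {"plan": [[-1,0,0,0,0.134],[-1,0,0,0,0.134],[-1,0,0,0,0.134],[-1,-4,-2.3,0,0],[-1,-4,-2.3,0,0],[-1,-4,-2.3,0,0],[-1,-4,-2.3,0,0],[-1,-4,-2.3,0,0]], "newtons": 40}}

```text
t: 1.3
eef_pos: [0.3598, -0.3741, 0.2315]
tool_rot: [-0.706, 0.708, -0.0, 0.0]
force: [0.8, 0.5, 0.4]
finger_gap: 0.0855
```

Run:
```python
from h import *
p=optics.get_image("top")
for b in blobs(p):
    if b[0][1]>100: print(b[1], onz(p,b[1]+.5,.065).round(4))
s=r.observe();print(s["eef_pos"],s["tool_rot"],s["t"],s["force"])
```

```text
[191.26457399 158.04932735] [0.5666 0.2387 0.065 ]
[247.99547511 166.25339367] [0.5419 0.0669 0.065 ]
[296.92477876 170.87168142] [ 0.528  -0.0801  0.065 ]
[596.65095583 357.70962426] [-0.0099 -0.9427  0.065 ]
[ 0.36173518 -0.36644389  0.23116845] [ 0.70780037 -0.70640199 -0.00243741 -0.00298712] 1.35 [-0.08659055  4.33892045 -0.29111979]
```

{"op": "arm_command", "data": {"plan": [[-1,-4.2,-2.4,0,0],[-1,-4.2,-2.4,0,0],[-1,-4.2,-2.4,0,0],[-1,-4.2,-2.4,0,0],[-1,-4.2,-2.4,0,0],[-1,-4.2,-2.4,0,0],[-1,-4,-2.5,0,0],[-1,0,0,0,0]]}}

```text
t: 2.15
eef_pos: [0.5309, -0.0793, 0.2317]
tool_rot: [0.709, -0.705, 0.001, -0.001]
force: [-1.1, 0.0, 0.3]
finger_gap: 0.0854
```

Run:
```python
from h import *
p=optics.get_image("scene"); s=r.observe();print(s["eef_pos"],s["tool_rot"],s["t"],s["force"],s["torque"])
e=s["eef_pos"]; c=p["pixels"].copy()
for b in blobs(p):
  if b[0][1]>200: print(b[0])
print(proj(p,e)); save("c.png",cv2.resize(c[90:290,240:500],None,fx=3,fy=3))
```

```text
[ 0.52958768 -0.08145831  0.23143094] [ 7.08634471e-01 -7.05575671e-01  3.53770474e-04 -1.80591594e-04] 2.2 [-0.19310991 -0.59577725 -0.18242003] [-0.01764456  0.05219584  0.02462309]
[344 219  20  31 527]
[402 224  24  31 558]
[473 232  27  32 621]
[354.29417441 175.07982287]
```

View pics/c.png

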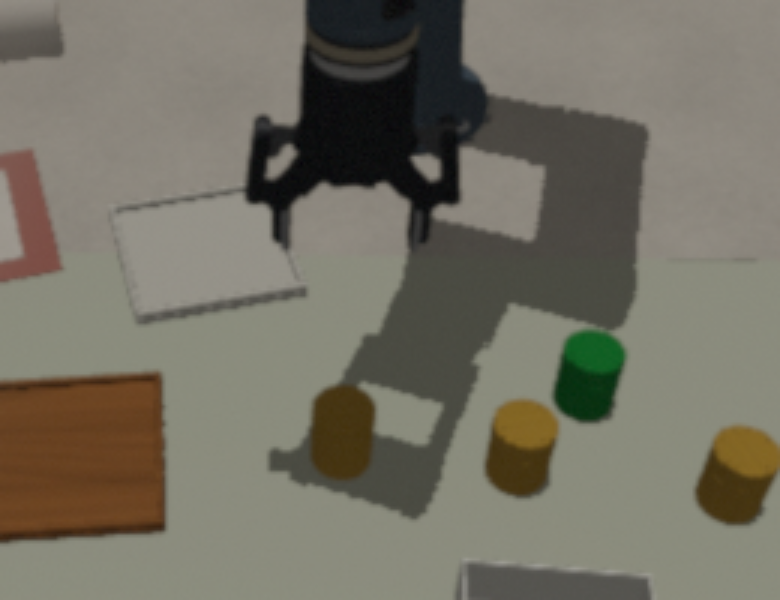

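{"op": "arm_command", "data": {"plan": [[-1,-0.2,0,5,0],[-1,0,0,5,0],[-1,0,0,5,0],[-1,0,0,3,0],[-1,0,0,2.1,0],[-1,0,0,1,0],[-1,0,0,0,0],[0,0,0,0,0]]}}

```text
t: 3.0
eef_pos: [0.5289, -0.0827, 0.0211]
tool_rot: [-0.706, 0.708, -0.001, 0.0]
force: [0.5, -0.4, 0.3]
finger_gap: 0.0736
```

{"op": "arm_command", "data": {"plan": [[1,0,0,0,0],[1,0,0,0,0],[1,0,0,0,0],[1,0,0,0,0],[1,0,0,0,0],[1,0,0,0,0],[1,0,0,0,0]], "newtons": 40}}

```text
t: 3.7
eef_pos: [0.5293, -0.0821, 0.022]
tool_rot: [-0.707, 0.707, -0.001, 0.001]
force: [-1.2, -0.9, 7.0]
finger_gap: 0.0509
```

{"op": "arm_command", "data": {"plan": [[1,0,0,-1,0],[1,0,0,-1,0],[1,0,0,-1,0],[1,0,0,0,0],[1,0,0,0,0],[1,0,0,0,0]]}}

```text
t: 4.3
eef_pos: [0.5282, -0.0817, 0.0502]
tool_rot: [-0.707, 0.708, 0.0, -0.0]
force: [-0.3, 0.2, -1.1]
finger_gap: 0.0512
```

Run:
```python
from h import *
F=[]
for i in range(6):
    p=optics.get_image("scene"); s=r.observe(); F.append(s["force"])
print(np.round(F,2)[:,2],s["eef_pos"],s["finger_gap"],s["t"])
for b in blobs(p):
  if b[0][1]>180: print(b[0])
save("d.png",cv2.resize(p["pixels"][90:290,240:500],None,fx=3,fy=3))
```

```text
[-0.9  -0.73 -1.04  0.28 -0.75 -1.05] [ 0.5282907  -0.08173394  0.05003599] 0.05124871629528984 4.6
[342 211  22  32 573]
[402 223  24  32 577]
[473 232  27  32 621]
```

{"op": "arm_command", "data": {"plan": [[1,0,0,1,0],[1,0,0,1,0],[1,0,0,0.5,0],[1,0,0,0.3,0],[1,0,0,0.1,0],[1,0,0,0,0],[0.3,0,0,0,0],[-1,0,0,0,0]]}}

```text
t: 5.4
eef_pos: [0.5285, -0.0818, 0.0216]
tool_rot: [-0.707, 0.708, -0.0, 0.0]
force: [-0.1, 0.3, 0.2]
finger_gap: 0.064
```

{"op": "arm_command", "data": {"plan": [[-1,0,0,0,0],[-1,0,0,0,0],[-1,0,0,0,0],[-1,0,0,-1,0],[-1,0,0,-3,0],[-1,0,0,-4,0],[-1,0,0,-4,0],[-1,0,0,0,0]]}}

```text
t: 6.2
eef_pos: [0.5321, -0.083, 0.147]
tool_rot: [-0.707, 0.707, -0.005, 0.002]
force: [0.8, -0.2, 0.5]
finger_gap: 0.0856
```

{"op": "arm_command", "data": {"plan": [[-1,-4,-0.4,0,0],[-1,-4,-0.4,0,0],[-1,-4,-0.4,0,0],[-1,-3,-0.3,0,0],[-1,0,0,0,0],[-1,0,0,0,0]]}}

```text
t: 6.8
eef_pos: [0.5432, 0.0687, 0.1412]
tool_rot: [0.707, -0.707, -0.0, 0.0]
force: [0.2, -0.3, -0.3]
finger_gap: 0.0857
```

Run:
```python
from h import *
p=optics.get_image("scene"); s=r.observe()
print(s["eef_pos"],s["finger_gap"],s["t"],s["force"])
for b in blobs(p):
  if b[0][1]>180: print(b[0])
save("e.png",cv2.resize(p["pixels"][90:290,240:500],None,fx=3,fy=3))
```

```text
[0.54332963 0.06793441 0.14119685] 0.08550458934460453 6.85 [ 0.48573024 -0.46449368  0.29463372]
[342 218  20  31 528]
[402 224  23  31 571]
[473 232  27  32 623]
```

View pics/e.png

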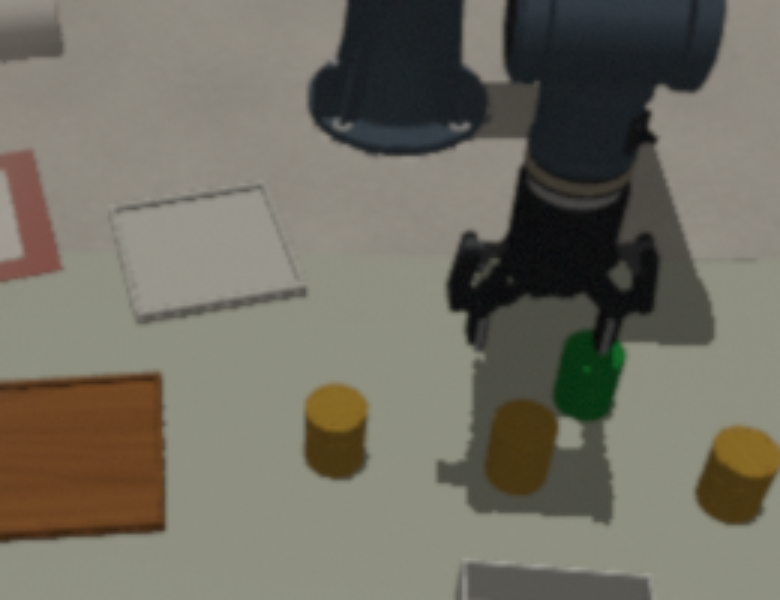

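The right tin is back upright at about scene (352,233), some 5 mm from its start. The open gripper is over the middle tin at (414,238).

{"op": "arm_command", "data": {"plan": [[-1,0,0,4,0],[-1,0,0,4,0],[-1,0,0,3,0],[-1,0,0,1,0],[-1,0,0,0,0],[0.1,0,0,0,0],[1,0,0,0,0],[1,0,0,0,0]]}}

```text
t: 7.65
eef_pos: [0.5449, 0.0687, 0.0234]
tool_rot: [-0.706, 0.708, -0.001, 0.001]
force: [0.7, 3.6, 3.1]
finger_gap: 0.0506
```

{"op": "arm_command", "data": {"plan": [[1,0,0,0,0],[1,0,0,0,0],[1,0,0,0,0],[1,0,0,0,0],[1,0,0,0,0]]}}

```text
t: 8.15
eef_pos: [0.5449, 0.0687, 0.0233]
tool_rot: [-0.707, 0.708, -0.001, 0.001]
force: [-1.1, 3.1, 6.1]
finger_gap: 0.0509
```

{"op": "arm_command", "data": {"plan": [[1,0,0,-1,0],[1,0,0,-1,0],[1,0,0,-1,0],[1,0,0,0,0],[1,0,0,0,0],[1,0,0,0,0]]}}

```text
t: 8.75
eef_pos: [0.5433, 0.0682, 0.0511]
tool_rot: [-0.707, 0.708, 0.0, -0.0]
force: [-0.7, 0.6, -5.8]
finger_gap: 0.0506
```

Run:
```python
from h import *
F=[]
for i in range(5):
    p=optics.get_image("scene"); s=r.observe(); F.append(s["force"])
print(np.round(F,2)[:,2],s["eef_pos"],s["finger_gap"],s["t"])
for b in blobs(p):
  if b[0][1]>180: print(b[0])
```

```text
[-4.15 -3.61 -4.97 -5.09 -5.35] [0.54340526 0.06820469 0.05095218] 0.05050288802709699 9.0
[401 217  26  31 564]
[342 218  20  31 529]
[473 232  27  32 621]
```

The middle tin weighs about 5 N, so it is the full one. The right one read about 1 N. I carry it over to the tray.

{"op": "arm_command", "data": {"plan": [[1,0,0,0,0],[1,0,0,-1,0],[1,0,0,-2,0],[1,0,0,-2,0],[1,0,0,-2,0],[1,0,0,-1,0],[1,0,0,0,0]], "newtons": 60}}

```text
t: 9.7
eef_pos: [0.5448, 0.0682, 0.1332]
tool_rot: [-0.707, 0.707, -0.002, 0.001]
force: [1.0, 0.8, -5.0]
finger_gap: 0.0504
```

{"op": "arm_command", "data": {"plan": [[1,1,0,0,0],[1,2,0,0,0],[1,3,0,0,0],[1,3,0,0,0],[1,3,0,0,0],[1,3,0,0,0],[1,3,0,0,0],[1,3,0,0,0]]}}

```text
t: 10.5
eef_pos: [0.5421, -0.1433, 0.1298]
tool_rot: [-0.707, 0.708, 0.001, -0.001]
force: [1.0, 0.8, -4.8]
finger_gap: 0.0504
```

{"op": "arm_command", "data": {"plan": [[1,3,0,0,0],[1,3,0,0,0],[1,3,0,0,0],[1,3,0.5,0,0],[1,2.5,0,0,0],[1,2,0,0,0],[1,1,0,0,0],[1,0,0,0,0]]}}

```text
t: 11.3
eef_pos: [0.5379, -0.3181, 0.1306]
tool_rot: [-0.706, 0.708, 0.0, -0.0]
force: [0.9, 0.3, -4.3]
finger_gap: 0.0502
```

Run:
```python
from h import *
p=optics.get_image("scene"); s=r.observe()
print(s["eef_pos"],s["tool_rot"],s["finger_gap"],s["t"],s["force"])
save("f.png",cv2.resize(p["pixels"][90:290,120:380],None,fx=3,fy=3))
```

```text
[ 0.53766645 -0.31647225  0.13065377] [-7.06372446e-01  7.07839615e-01  1.00753635e-03  1.79944465e-04] 0.05061105549225035 11.35 [ 0.52760761  1.11989787 -5.57398913]
```

View pics/f.png

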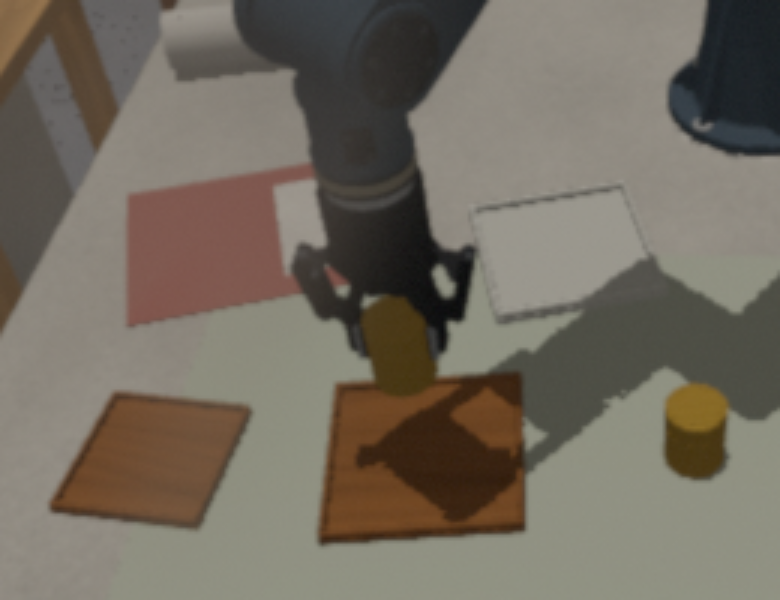

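The tin is held at scene (254,206), with the larger brown tray below it at (260,243). I lower it now.

{"op": "arm_command", "data": {"plan": [[1,0,0,2,0],[1,0,0,3,0],[1,0,0,2,0],[1,0,0,1.5,0],[1,0,0,0.7,0],[1,0,0,0.3,0],[1,0,0,0,0]]}}

```text
t: 12.05
eef_pos: [0.5386, -0.3167, 0.0366]
tool_rot: [-0.707, 0.707, -0.0, 0.0]
force: [0.5, -0.3, -3.8]
finger_gap: 0.0501
```

{"op": "arm_command", "data": {"plan": [[1,0,0,0.3,0],[1,0,0,0.2,0],[1,0,0,0,0],[1,0,0,0,0]]}}

```text
t: 12.45
eef_pos: [0.5382, -0.3169, 0.0316]
tool_rot: [-0.707, 0.708, -0.0, 0.0]
force: [1.2, 0.5, -4.8]
finger_gap: 0.0503
```

{"op": "arm_command", "data": {"plan": [[1,0,0,0.15,0],[1,0,0,0.15,0],[1,0,0,0,0],[1,0,0,0,0]]}}

```text
t: 12.85
eef_pos: [0.5383, -0.317, 0.0295]
tool_rot: [-0.707, 0.708, -0.0, -0.0]
force: [-2.3, 1.3, 6.3]
finger_gap: 0.05
```

Contact at the expected height (force turned to +6 N). Release, rise, and look.

{"op": "arm_command", "data": {"plan": [[0.3,0,0,0,0],[-0.3,0,0,0,0],[-1,0,0,0,0],[-1,0,0,0,0],[-1,0,0,0,0],[-1,0,0,0,0],[-1,0,0,-1,0],[-1,0,0,-3,0]]}}

```text
t: 13.65
eef_pos: [0.5364, -0.3153, 0.0665]
tool_rot: [-0.707, 0.708, 0.003, -0.0]
force: [0.2, 0.2, 0.4]
finger_gap: 0.0857
```

{"op": "arm_command", "data": {"plan": [[-1,0,0,-4,0],[-1,0,0,-4,0],[-1,0,0,-4,0],[-1,0,3,-3,0],[-1,0,3,0,0],[-1,0,3,0,0],[-1,0,3,0,0],[-1,0,0,0,0]]}}

```text
t: 14.45
eef_pos: [0.4148, -0.3155, 0.219]
tool_rot: [-0.706, 0.708, 0.001, -0.0]
force: [0.7, -0.1, 0.0]
finger_gap: 0.0852
```

Run:
```python
from h import *
s0=optics.get_image("scene"); p=optics.get_image("top"); s=r.observe()
print(s["eef_pos"],s["finger_gap"],s["t"],s["force"])
for c in(s0,p):
 for b in blobs(c):
  if 100<b[0][1]<300: print(b[0], onz(c,b[1]+.5,.065).round(3))
A=s0["pixels"][150:290,180:540]; B=p["pixels"][130:230,160:500]
save("g.png",np.vstack([cv2.resize(A,(720,280)),cv2.resize(B,(720,212))]))
```

```text
[ 0.41819434 -0.31699173  0.21924259] 0.08570044206726059 14.55 [-0.38278478 -0.06971006  0.27738014]
[624 143  16  43 212] [0.288 0.721 0.065]
[246 216  26  34 662] [ 0.56  -0.309  0.065]
[342 218  20  31 529] [ 0.558 -0.081  0.065]
[473 232  27  32 621] [0.595 0.233 0.065]
[183 150  18  17 222] [0.567 0.239 0.065]
[367 159  21  21 324] [ 0.535 -0.319  0.065]
[291 163  17  17 224] [ 0.527 -0.086  0.065]
```

View pics/g.png

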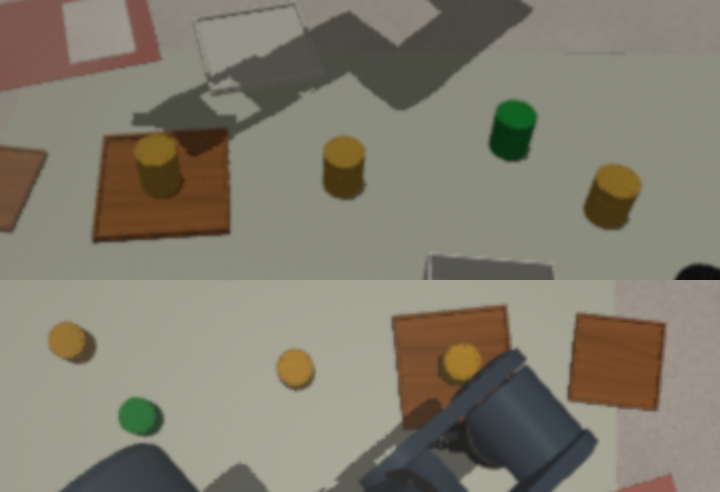

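The full tin stands upright at about scene (259,233), inside the brown tray. The right tin is 6 mm from its start and the left one is untouched. Nothing touches the robot, so I hand in.

```bash
python3 -c "
from h import *
print(r.job_done())"
```

```text
the job is handed in; nothing more can be done
None
```

The middle tin was the full one, and it now stands upright in the larger brown tray. I handed the job in at about 14.6 s of the 58 s allowed; handing in gives no verdict.

- **Finding it:** I lifted the right tin first; it read about 1 N, so it was empty, and I set it back. The middle tin read about 5 N. Since only one tin is full, I did not lift the left one.
- **Full tin:** in the last pictures it is at (0.535, -0.319), and I measured the tray's centre at about (0.538, -0.317). It touched down at the expected floor height, and the wrist force turned to about +6 N.
- **Right tin:** upright, about 6 mm from where it began.
- **Left tin:** has not moved.
- **Robot:** clear of everything, with the gripper open and 0.22 m up.

**Disagreement:** the two cameras disagreed by about 7 mm sideways (y). I went with the top camera because its readings matched where the gripper appeared. I did not measure tilt or speed; the tins look upright and still in the pictures.

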